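Catch the thread of the pot lid and screw it home

ROBOT

A 6-joint arm with a two-finger parallel gripper is mounted at the origin on the work surface. World frame = base frame: x ahead of the robot, y to its left, z up, the work surface at z = 0. Lengths are in m, angles in degrees, forces in N, time in s.
With the tool pointing down it reaches from about 0.375 to 0.9 m from the base axis. Payload 3.1 kg.
Tool frame: the origin (TCP) lies at the centre of the arm's flange, where the gripper is bolted on; the fingertips stand 173 mm ahead of it and the grasp point (between the pads) lies 155 mm ahead of it (bot.grip_depth is the distance from the TCP to the grasp point, in m); z points along the fingers, y is the direction in which the jaws open and shut (so a half turn about z gives the same grasp; the last joint's range is limited). The gripper opens to 85 mm and grips with 20 to 120 N. Pads are 22 mm wide; open, the fingers measure 114 mm over their backs; the gripper's body (76 mm by 85 mm) begins 54 mm behind the grasp point. The pads swing forward as they close: fully open they stand 13 mm farther back than shut.
Start: joints at [64.085, 30.224, 82.088, -0, 67.689, -10.227], TCP at [0.169, 0.602, 0.405] pointing down, gripper open.
Joint ranges: [-176.69, 176.69], [-43.24, 126.21], [12.49, 139.97], [-82, 262], [0, 151.66], [-163.58, 163.58]. Speed limits (degrees/s): [159.86, 159.86, 180, 180, 180, 180].

INTERFACE

Orientations are given as a 3x3 rotation matrix whose columns are the frame's x, y, z axes.
In Python, from bench import bot gives the robot as it stands. The module is installed in compiled form; this text tells all that it offers.
- The arm moves only by the tool play_rows, never from a script. Its argument "plan" is text: rows parted by semicolons, each of 6 numbers parted by spaces: the shift along the tool's x, y, z in units of 40 mm (1.0 is 40 mm), then the turn, a rotation vector about the tool's x, y, z in units of 6 degrees (1.0 is 6 degrees). In form: dx dy dz rx ry rz; .... A call has 1 to 20 rows; each row shifts and turns the commanded pose from where the row before left it, along the tool's axes as they then stand; what a row does not reach is not made up. A row lasts 1/8 s, in which the tool goes at most 62.5 mm and 10.7 degrees, less where a joint would pass 70% of its speed; a pose out of reach is approached as far as the arm can. A call is refused whole if a number of a shift passes 1 or a number of a turn 1, either way. A call with a gripper value outside its range is refused whole. "hand" is the opening, from 0 (shut) to 1 (fully open), set as the call begins (left out, the last holds). The fingers move at their own pace and stop on an object; "newtons" is the grip in N (left out, the last holds). Time passes only in rows, so rows that do not move let the fingers close. It gives the time, the measured TCP pose, the force and the opening at its end, in the units of the state.
- bot.state(): the state, without advancing time (a new reading comes with each control period).
- bot.grab_frame(name): name is "side" or "top"; returns a dict with "color" (384x512x3 uint8, red, green, blue), "fovy" (degrees; the focal length in pixels is half the picture's height over the tangent of half this angle, whatever the lens; pixels are square), "cx", "cy" (the principal point, pixels), "R" (3x3) and "t" (3): a world point X has camera coordinates R X + t. Camera axes: x right, y down, z forward; pixel columns grow to the right and rows downward; lengths in m; the calibration is good to about 2 mm. A picture is of the moment at which its call begins. There is no depth.
- bot.finish_job(): hands the job in, once; it reports no verdict.
The state is a dict: "t": time; "joints": joint angles; "qvel": joint speeds; "effort": joint torques, N m; "tcp_pos": TCP position; "orientation": TCP orientation; "wrist_force": force on the tool from outside, world axes, zero at the start; "ft_torque": the same for the moment, N m; "gripper_width": finger opening in m.
Only numpy, scipy, OpenCV 4.12 (cv2) and the standard library are available. Lean on these libraries where they do the work, as an engineer would, in place of code of your own. Each camera call takes 0.05 s, during which the arm holds its last target.

TASK

The lid of the wide pot on the base plate was set down without catching the thread and sits proud. Without lifting it off, turn it back (anticlockwise seen from above) until it drops into the thread, then screw it forward (clockwise) until it is fully home at its stop, and let go. Leave the slim pot where it stands.

Things in the scene. Friction and masses are not known exactly. Their poses are not given: they have to be found in the camera images.
- pot: Wide grey plastic pot, 90 mm across, shoulder 70 mm high, neck 60 mm across and 90 mm high, fixed on a steel base plate 124 x 94 x 8 mm. Origin: centre of the plate's underside, on the table; z up on the pot's axis; x along the plate's long side. Two upright ribs on the flanks, at +x and -x, mark the starts of the two-start thread: half a turn makes no difference.
- lid: Loose aluminium lid of the wide pot, about 120 g, 89 mm across, rim 24 mm high; on top a straight grip bar 64 mm long, 16 mm wide, from 24 to 56 mm above the origin. Origin: centre of the rim's lower edge; z up; x along the bar. Starts level on top of the thread, origin 86.5 mm over the table, bar 30 to 55 degrees clockwise of the pot's x. Turns easily, 1 to 2 mm sideways play.
- pot_seat (a point): Point on the pot's axis, 74.5 mm over the table: the lid's origin when home. With the bar pointing at the ribs (within 10 degrees) the lid can sink 10 mm, to 76.5 mm; if held tight, lower it with the gripper. Sunk, it can turn back 12 degrees at most; forward it runs under the ridge with 2 mm height play, sinking 2 mm more, to a hard stop with the bar 60 degrees clockwise of the pot's x.
- slim_pot: Bystander: loose slim pot 62 mm across and 120 mm tall, grey with an aluminium lid and a small bar on top, lid already shut. Origin: centre of its underside.
Things that resemble listed ones, but are neither listed nor needed, are in the scene too. What is shaped like the pot but blue or red is not meant.

How it is judged:
By the outcome, as a careful person would: the job done as asked, in the order asked, and still so for the second after the job is handed in, with the robot touching nothing.
It also fails if it takes over 35 s, if anything falls off the work surface, if the arm or the gripper's body presses on something with over 40 N, if the wrist force passes 120 N, or if a joint passes its speed limit or range.

## Working session

There is one attempt and no reset: what is moved stays moved. The work goes in short steps, Python scripts to look and compute and a tool call to move; the robot and the scene stay as the last step left them, time stands still between calls to the robot, and variables do not carry over. Pictures are saved under pics/ and viewed, and the job is handed in when it is done.

Besides the shell and the picture viewer there is one more tool, called after "Call:" by a JSON object that holds its "op" and its "data", one argument or row to a line. play_rows: Moves the arm, as the interface text tells. Its arguments: {"type":"object","properties":{"plan":{"type":"string"},"hand":{"type":"number"},"newtons":{"type":"number"}},"required":["plan"]}

```bash
mkdir -p pics; cat > h.py <<'E'
import numpy as np, cv2
from bench import bot
def grab(n,f):
    d=bot.grab_frame(n); cv2.imwrite('pics/'+f,cv2.cvtColor(d['color'],cv2.COLOR_RGB2BGR)); return d
def K(d):
    f=d['color'].shape[0]/2/np.tan(np.radians(d['fovy'])/2); return f
def ray(d,u,v):
    f=K(d); r=np.array([(u-d['cx'])/f,(v-d['cy'])/f,1.]); R=np.array(d['R']); return -R.T@np.array(d['t']), R.T@r
def onz(d,u,v,z):
    o,r=ray(d,u,v); return o+r*(z-o[2])/r[2]
def proj(d,X):
    c=np.array(d['R'])@np.array(X)+np.array(d['t']); f=K(d); return np.array([f*c[0]/c[2]+d['cx'],f*c[1]/c[2]+d['cy']])
E
python3 - <<'E'
from h import *
for n in('side','top'):
    d=grab(n,n+'0.png'); print(n,d['fovy'],d['cx'],d['cy'],ray(d,256,192))
s=bot.state(); print({k:np.round(v,4).tolist() for k,v in s.items()})
E
```

```text
side 52.37891253540842 255.03911348593954 190.02030172660096 (array([ 0.20150577, -0.98276507,  0.79680841]), array([ 0.23843902,  0.73238659, -0.63779972]))
top 52.03250809691472 253.36001381105382 189.91741708030264 (array([ 0.35414274, -0.16745466,  0.96735812]), array([ 0.09989927, -0.0210149 , -0.99481233]))
{'t': 0.1, 'joints': [64.0857, 30.2725, 82.15, 0.0015, 67.6914, -10.2284], 'qvel': [-0.0326, -0.0344, -0.2011, -0.0209, 0.1352, 0.0449], 'effort': [-0.0003, -44.3307, -17.8585, -0.0002, 0.0039, 0.0], 'tcp_pos': [0.1688, 0.6014, 0.4038], 'orientation': [[-0.9628, 0.2704, -0.0009], [0.2704, 0.9628, -0.0018], [0.0004, -0.002, -1.0]], 'wrist_force': [0.4287, -0.4342, -0.112], 'ft_torque': [0.0211, 0.0063, -0.0108], 'gripper_width': 0.0854}
```

View pics/side0.png

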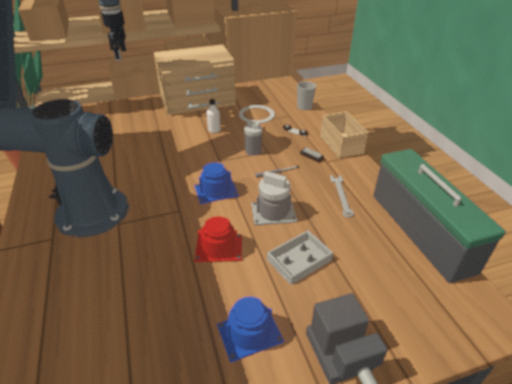

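View pics/top0.png

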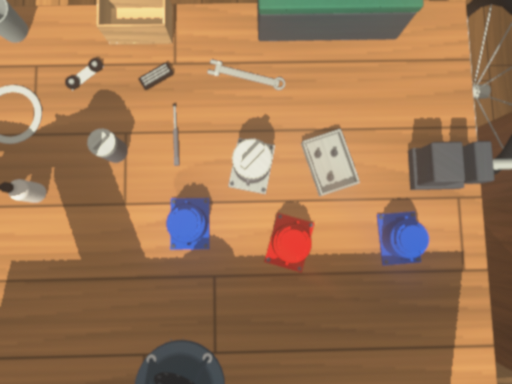

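Candidates: the wide grey pot with a bar lid is at top (252,160) and side (274,198). The slim pot is at top (106,145) and side (254,138). The lookalikes are blue at top (188,222) and (403,238), and red at (290,241). I choose the grey one on a steel plate and will check it in a close crop.

```bash
python3 - <<'E'
import cv2,numpy as np
a=cv2.imread('pics/top0.png')[125:205,215:295]; b=cv2.imread('pics/side0.png')[160:235,235:310]
cv2.imwrite('pics/crop0.png',np.hstack([cv2.resize(a,(400,400),interpolation=2),cv2.resize(b,(400,400),interpolation=2)]))
E
```

```text
(no output)
```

View pics/crop0.png

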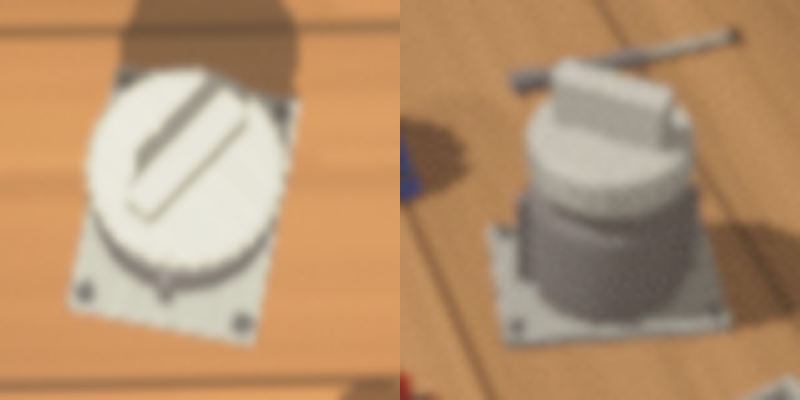

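The crop confirms it: a grey pot on a steel plate with four screws. The rib is at about (248,182), and the bar runs from about (242,168) to (263,147) in the top view. Now measuring.

```bash
cat > m.py <<'E'
from h import *
from scipy.optimize import least_squares
d=bot.grab_frame('top')
img=d['color']; hsv=cv2.cvtColor(img,cv2.COLOR_RGB2HSV)
m=((hsv[...,1]<70)&(hsv[...,2]>60)).astype(np.uint8)
x0,y0=215,125
g=lambda p:(p[0]/5-.4+x0,p[1]/5-.4+y0)
C=[onz(d,*g(p),.008)[:2] for p in[(70,305),(255,345),(298,98),(118,68)]]
for c in C: print(np.round(c,4))
print('sides',[round(float(np.linalg.norm(C[i]-C[(i+1)%4])),4) for i in range(4)], 'ctr',np.mean(C,0))
v=C[3]-C[0]+C[2]-C[1]; print('pot x ang',np.degrees(np.arctan2(v[1],v[0])))
print('rib',onz(d,*g((167,292)),.07))
B=[onz(d,*g(p),.1425)[:2] for p in[(127,203),(150,222),(250,120),(226,98)]]
print('bar',np.round(B,4),np.linalg.norm(B[0]-B[1]),np.linalg.norm(B[1]-B[2]),np.mean(B,0))
v=B[2]-B[1]+B[3]-B[0]; print('bar ang',np.degrees(np.arctan2(v[1],v[0])))
# lid disc
c=cv2.inRange(img,(190,185,160),(255,255,255))[125:205,215:295]; cv2.imwrite('pics/mask0.png',cv2.resize(c,(480,480),interpolation=0))
L=[onz(d,*g(p),.1105)[:2] for p in[(87,165),(185,68),(285,175),(185,270),(110,235),(112,98)]]
L=np.array(L); r=least_squares(lambda q:np.hypot(*(L-q[:2]).T)-q[2],[*L.mean(0),.045]); print('lid',r.x,r.fun)
E
python3 m.py
```

```text
[ 0.4676 -0.1208]
[ 0.4461 -0.2112]
[ 0.5689 -0.2355]
[ 0.5858 -0.1464]
sides [0.0929, 0.1253, 0.0907, 0.1209] ctr [ 0.51709209 -0.1784853 ]
pot x ang -11.704786730978999
rib [ 0.46540255 -0.16847952  0.07      ]
bar [[ 0.4948 -0.1522]
 [ 0.4865 -0.1618]
 [ 0.5296 -0.2053]
 [ 0.5394 -0.1952]] 0.012720905596944302 0.0612822958777923 [ 0.51257056 -0.17860698]
bar ang -44.58785713476739
lid [ 0.5154069  -0.17772637  0.04470159] [-1.13884625e-03  3.72574927e-04 -6.53778114e-04  7.56032955e-04
  6.54662931e-05  5.98550193e-04]
```

View pics/mask0.png

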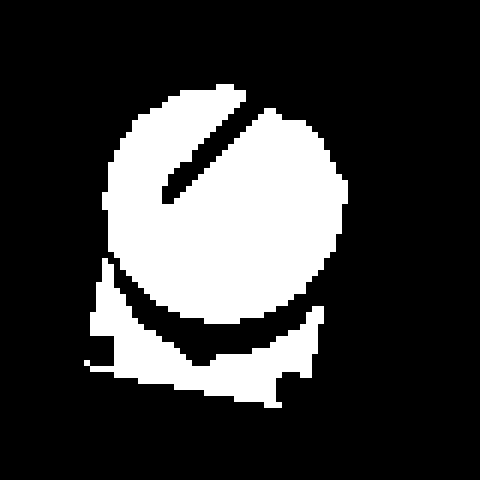

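Call:
{"op": "play_rows", "data": {
  "plan": "-0.5 -0.4 0 0 0 0;-1 -0.8 0 0 0 0;-1 -0.8 0 0 0 0;-1 -0.8 0 0 0 0;-1 -0.8 0 0 0 0;-1 -0.8 0 0 0 0;-1 -0.8 0 0 0 0;-1 -0.8 0 0 0 0;-1 -0.8 0 0 0 0;-0.5 -1 0 0 0 0;-0.5 -1 0 0 0 0;-0.5 -1 0 0 0 0;-0.5 -1 0 0 0 0;-0.5 -1 0 0 0 0;-0.5 -1 0 0 0 0;-0.5 -1 0 0 0 0;-0.5 -1 0 0 0 0;-0.5 -1 0 0 0 0;-0.5 -1 0 0 0 0;0 0 0 0 0 0",
  "hand": 1,
  "newtons": 40
}}

```text
t: 2.65
tcp_pos: [0.5078, -0.1944, 0.4045]
orientation: [[-0.962, 0.274, 0.001], [0.274, 0.962, -0.001], [-0.002, -0.001, -1.0]]
wrist_force: [-0.2, -0.3, -0.3]
gripper_width: 0.0853
```

Call:
{"op": "play_rows", "data": {
  "plan": "0 0 0 0 0 1;0 0 0 0 0 1;0 0 0 0 0 1;0 0 0 0 0 1;0 0 0 0 0 0.9;0 0 0 0 0 0;0 0 0 0 0 0"
}}

```text
t: 3.52
tcp_pos: [0.507, -0.1906, 0.4046]
orientation: [[-0.707, 0.707, -0.001], [0.707, 0.707, 0.0], [0.001, -0.0, -1.0]]
wrist_force: [0.2, -0.0, 0.3]
gripper_width: 0.0856
```

```bash
cat > w.py <<'E'
from h import *
import sys
# target: x y z yaw(tool x) -> units in current tool frame
def rel(x,y,z,yaw):
    s=bot.state(); R=np.array(s['orientation']); p=np.array(s['tcp_pos'])
    T=np.array([[np.cos(yaw),np.sin(yaw),0],[np.sin(yaw),-np.cos(yaw),0],[0,0,-1]])
    print('t',s['t'],'p',np.round(p,4),'yaw',np.degrees(np.arctan2(R[1,0],R[0,0])),'j',np.round(s['joints'],1),'F',np.round(s['wrist_force'],1),'T',np.round(s['ft_torque'],2),'w',s['gripper_width'])
    print('shift u',np.round(R.T@(np.array([x,y,z])-p)/.04,3),'turn u',np.round(np.degrees(cv2.Rodrigues(R.T@T)[0].ravel())/6,3))
a=list(map(float,sys.argv[1:])); rel(a[0],a[1],a[2],np.radians(a[3]))
E
python3 w.py .5155 -.178 .287 134.5
python3 -c "
from h import *
grab('side','side1.png');grab('top','top1.png')"
```

```text
t 3.525 p [ 0.507  -0.1906  0.4046] yaw 135.02512864423016 j [-32.4  23.8  94.1   0.   62.1 -77.5] F [ 0.2 -0.   0.3] T [-0.03  0.03 -0.04] w 0.0856123650573448
shift u [0.07  0.374 2.941] turn u [-0.    -0.006  0.088]
```

View pics/side1.png

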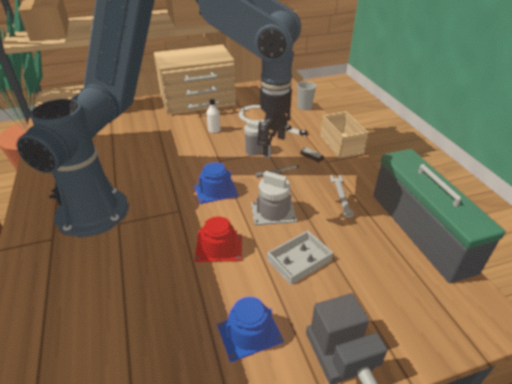

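View pics/top1.png

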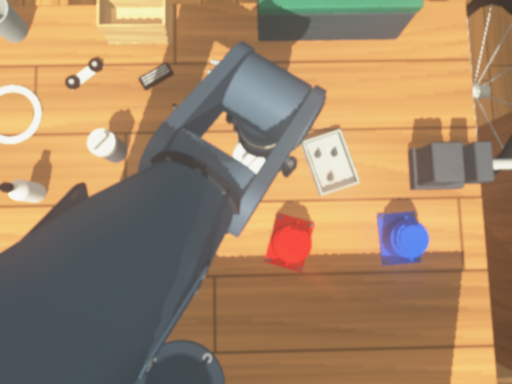

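The side view still shows the bar at about (277,182), with the gripper above and behind it. I'll cross-check my lid position by projecting it into this view.

```bash
python3 - <<'E'
from h import *
d=bot.grab_frame('side'); c=np.array([.5155,-.178])
u=lambda a,l,w:c+l*np.array([np.cos(a),np.sin(a)])+w*np.array([-np.sin(a),np.cos(a)])
im=cv2.cvtColor(d['color'],cv2.COLOR_RGB2BGR)
S=8;x0,y0=240,160
o=cv2.resize(im[y0:y0+75,x0:x0+75],None,fx=S,fy=S,interpolation=2)
P=lambda X:tuple(np.int32(((proj(d,X)-[x0,y0])+.5)*S).tolist())
a=np.radians(-45.5)
q=[u(a,*k) for k in((.032,.008),(.032,-.008),(-.032,-.008),(-.032,.008))]
for i in range(4): cv2.line(o,P([*q[i],.1425]),P([*q[(i+1)%4],.1425]),(0,0,255),1)
a=np.radians(-11.5)
q=[u(a,*k) for k in((.062,.047),(.062,-.047),(-.062,-.047),(-.062,.047))]
for i in range(4): cv2.line(o,P([*q[i],.008]),P([*q[(i+1)%4],.008]),(255,0,0),1)
cv2.imwrite('pics/chk1.png',o)
E
```

```text
(no output)
```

View pics/chk1.png

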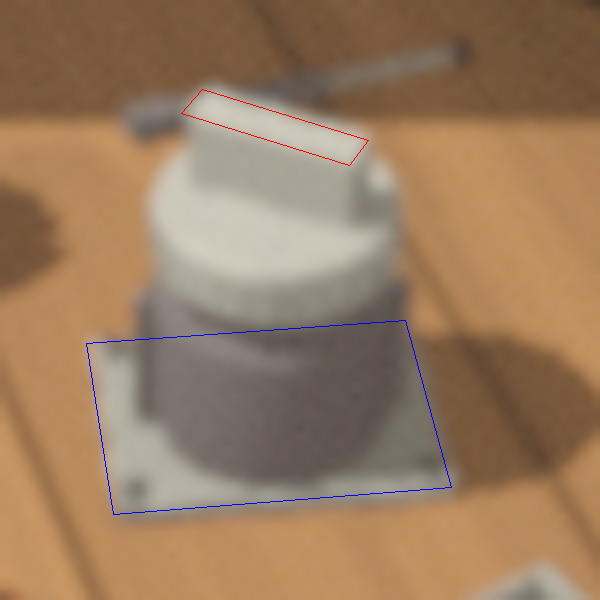

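Plate and bar overlays both match within about 1 px. Descending, then closing.

Call:
{"op": "play_rows", "data": {
  "plan": "0.07 0.37 0 0 0 0.05;0 0 0.7 0 0 0;0 0 0.8 0 0 0;0 0 0.7 0 0 0;0 0 0.4 0 0 0;0 0 0.34 0 0 0;0 0 0 0 0 0;0 0 0 0 0 0"
}}

```text
t: 4.68
tcp_pos: [0.516, -0.179, 0.2878]
orientation: [[-0.702, 0.712, 0.001], [0.712, 0.702, -0.001], [-0.002, 0.0, -1.0]]
wrist_force: [-0.8, -0.3, 0.3]
gripper_width: 0.0856
```

```bash
python3 w.py .5155 -.178 .287 134.5
```

```text
t 4.675 p [ 0.516  -0.179   0.2878] yaw 134.6084221105074 j [-30.9  33.8  99.4   0.   46.7 -75.5] F [-0.8 -0.3  0.3] T [0.05 0.03 0.  ] w 0.08555036072138864
shift u [0.027 0.008 0.02 ] turn u [0.004 0.015 0.018]
```

Call:
{"op": "play_rows", "data": {
  "plan": "0 0 0 0 0 0;0 0 0 0 0 0;0 0 0 0 0 0;0 0 0 0 0 0;0 0 0 0 0 0;0 0 0 0 0 0;0 0 0 0 0 0;0 0 0 0 0 0",
  "hand": 0,
  "newtons": 30
}}

```text
t: 5.68
tcp_pos: [0.5157, -0.1788, 0.2872]
orientation: [[-0.702, 0.712, 0.0], [0.712, 0.702, -0.0], [-0.0, 0.0, -1.0]]
wrist_force: [0.5, -0.3, 2.5]
gripper_width: 0.0156
```

```bash
python3 w.py .5155 -.178 .287 168; python3 -c "
from h import *
d=grab('side','s2.png');im=cv2.imread('pics/s2.png')[150:225,240:315];cv2.imwrite('pics/s2c.png',cv2.resize(im,(600,600),interpolation=2))"
```

```text
t 5.675 p [ 0.5157 -0.1788  0.2872] yaw 134.6102770755567 j [-30.9  33.9  99.5   0.   46.6 -75.5] F [ 0.5 -0.3  2.5] T [ 0.07 -0.06 -0.  ] w 0.015614385750187797
shift u [0.019 0.011 0.006] turn u [ 0.000e+00  3.000e-03 -5.565e+00]
```

View pics/s2c.png

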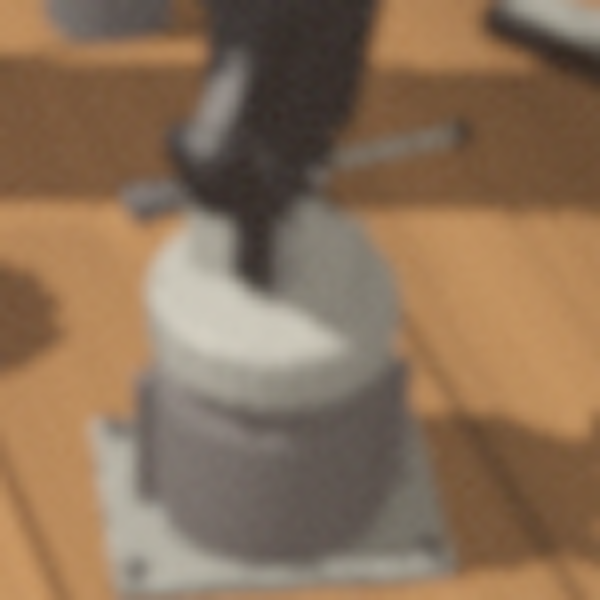

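Gripped: the width is 15.6 mm, matching the 16 mm bar. Now turning back 33°.

Call:
{"op": "play_rows", "data": {
  "plan": "0 0 0 0 0 -0.3;0 0 0 0 0 -0.6;0 0 0 0 0 -0.6;0 0 0 0 0 -0.6;0 0 0 0 0 -0.6;0 0 0 0 0 -0.6;0 0 0 0 0 -0.6;0 0 0 0 0 -0.6;0 0 0 0 0 -0.6;0 0 0 0 0 -0.4;0 0 0 0 0 0;0 0 0 0 0 0"
}}

```text
t: 7.22
tcp_pos: [0.5155, -0.1787, 0.2868]
orientation: [[-0.977, 0.215, -0.001], [0.215, 0.977, 0.0], [0.001, 0.0, -1.0]]
wrist_force: [0.1, -0.2, -1.8]
gripper_width: 0.0153
```

```bash
python3 w.py .5155 -.178 .277 168.5; python3 -c "
from h import *
d=grab('side','s3.png');im=cv2.imread('pics/s3.png')[150:225,240:315];cv2.imwrite('pics/s3c.png',cv2.resize(im,(600,600),interpolation=2))"
```

```text
t 7.225 p [ 0.5155 -0.1787  0.2868] yaw 167.6078931789611 j [ -30.9   33.9   99.5    0.    46.6 -108.5] F [ 0.1 -0.2 -1.8] T [ 0.06 -0.08  0.01] w 0.01529021759130248
shift u [0.004 0.017 0.244] turn u [ 0.003 -0.008 -0.149]
```

View pics/s3c.png

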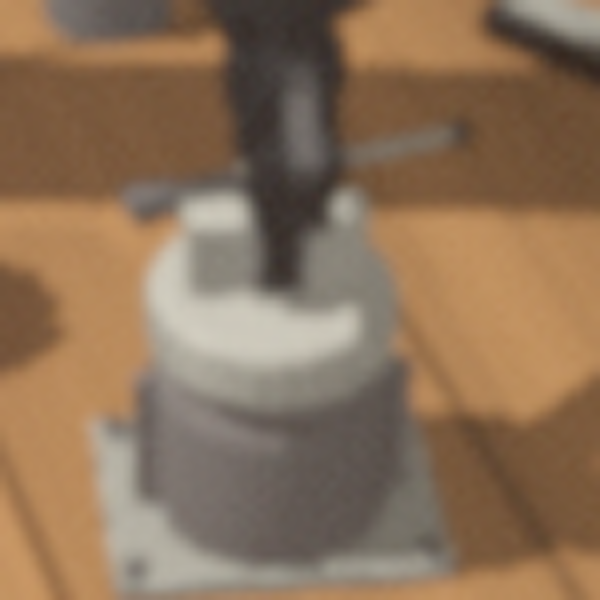

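The bar has turned and now points at the ribs, and the wrist carries the lid's weight. I'll lower it gently.

Call:
{"op": "play_rows", "data": {
  "plan": "0 0 0.04 0 0 0;0 0 0.04 0 0 0;0 0 0.04 0 0 0;0 0 0 0 0 0"
}}

```text
t: 7.78
tcp_pos: [0.5156, -0.1788, 0.2821]
orientation: [[-0.977, 0.215, -0.0], [0.215, 0.977, 0.0], [0.0, 0.0, -1.0]]
wrist_force: [0.8, 1.5, -1.7]
gripper_width: 0.0154
```

```bash
python3 w.py .5155 -.178 .277 168.5
```

```text
t 7.775 p [ 0.5156 -0.1788  0.2821] yaw 167.6075655052211 j [ -30.9   34.4   99.6    0.    46.  -108.5] F [ 0.8  1.5 -1.7] T [ 0.04 -0.09 -0.  ] w 0.015435954458540884
shift u [0.007 0.02  0.128] turn u [ 0.001 -0.002 -0.149]
```

Down 4.7 mm with no resistance, so it is entering the thread. Continuing.

Call:
{"op": "play_rows", "data": {
  "plan": "0 0 0.04 0 0 0;0 0 0.04 0 0 0;0 0 0.04 0 0 0;0 0 0 0 0 0"
}}

```text
t: 8.28
tcp_pos: [0.5156, -0.1788, 0.2773]
orientation: [[-0.977, 0.215, -0.0], [0.215, 0.977, 0.0], [0.0, 0.0, -1.0]]
wrist_force: [1.1, 0.3, -1.7]
gripper_width: 0.0155
```

```bash
python3 w.py .5155 -.178 .277 168.5
```

```text
t 8.275 p [ 0.5156 -0.1788  0.2773] yaw 167.61147496435584 j [ -30.9   34.8   99.8    0.    45.4 -108.5] F [ 1.1  0.3 -1.7] T [ 0.07 -0.09 -0.06] w 0.015524893362073926
shift u [0.008 0.019 0.009] turn u [ 0.001 -0.002 -0.148]
```

Call:
{"op": "play_rows", "data": {
  "plan": "0 0 0.015 0 0 0;0 0 0 0 0 0"
}}

```text
t: 8.52
tcp_pos: [0.5157, -0.1788, 0.2771]
orientation: [[-0.977, 0.214, 0.0], [0.214, 0.977, -0.0], [-0.0, -0.0, -1.0]]
wrist_force: [0.7, 1.0, 0.3]
gripper_width: 0.0157
```

```bash
python3 w.py .5155 -.178 .275 108.5; python3 -c "
from h import *
d=grab('side','s4.png');im=cv2.imread('pics/s4.png')[150:225,240:315];cv2.imwrite('pics/s4c.png',cv2.resize(im,(600,600),interpolation=2))"
```

```text
t 8.525 p [ 0.5157 -0.1788  0.2771] yaw 167.61453239063582 j [ -30.9   34.8   99.8   -0.    45.3 -108.5] F [0.7 1.  0.3] T [0.09 0.04 0.03] w 0.015677658237886388
shift u [0.008 0.019 0.052] turn u [0.000e+00 1.000e-03 9.852e+00]
```

View pics/s4c.png

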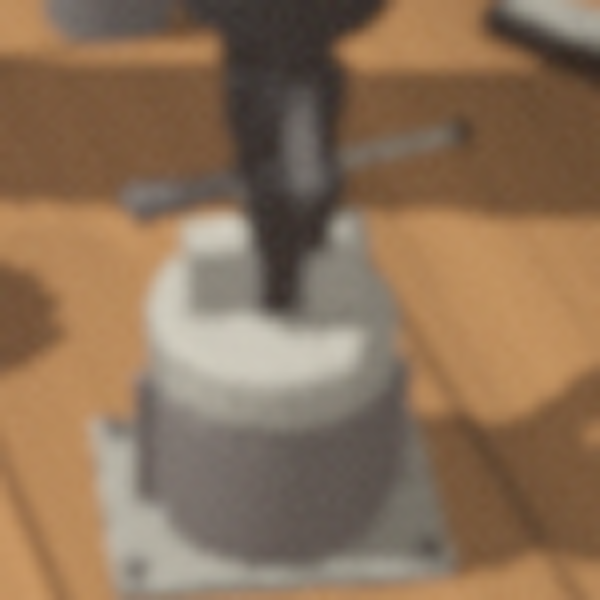

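It has dropped in: the lid is 10 mm lower, its shadow band has closed up, and light contact is felt. Now screwing forward, sinking along with it.

Call:
{"op": "play_rows", "data": {
  "plan": "0 0 0 0 0 0.3;0 0 0.002 0 0 0.5;0 0 0.002 0 0 0.5;0 0 0.003 0 0 0.5;0 0 0.003 0 0 0.5;0 0 0.003 0 0 0.5;0 0 0.003 0 0 0.5;0 0 0.003 0 0 0.5;0 0 0.003 0 0 0.5;0 0 0.003 0 0 0.4;0 0 0 0 0 0;0 0 0 0 0 0"
}}

```text
t: 10.07
tcp_pos: [0.5156, -0.1787, 0.2761]
orientation: [[-0.759, 0.651, -0.0], [0.651, 0.759, 0.0], [0.0, 0.0, -1.0]]
wrist_force: [-0.2, 0.9, 2.1]
gripper_width: 0.0155
```

```bash
python3 w.py .5155 -.178 .275 108.5
```

```text
t 10.075 p [ 0.5156 -0.1787  0.2761] yaw 139.4037737025189 j [-30.9  34.9  99.9   0.   45.2 -80.3] F [-0.2  0.9  2.1] T [ 0.33  0.15 -0.11] w 0.015546682162074006
shift u [0.014 0.012 0.027] turn u [ 1.000e-03 -2.000e-03  5.151e+00]
```

Call:
{"op": "play_rows", "data": {
  "plan": "0 0 0.002 0 0 0.3;0 0 0.003 0 0 0.5;0 0 0.003 0 0 0.5;0 0 0.003 0 0 0.5;0 0 0.003 0 0 0.5;0 0 0.003 0 0 0.5;0 0 0.003 0 0 0.5;0 0 0.003 0 0 0.5;0 0 0.003 0 0 0.4;0 0 0 0 0 0;0 0 0 0 0 0"
}}

```text
t: 11.45
tcp_pos: [0.5157, -0.1788, 0.2752]
orientation: [[-0.41, 0.912, 0.0], [0.912, 0.41, 0.0], [-0.0, 0.0, -1.0]]
wrist_force: [-0.9, 0.5, 5.8]
gripper_width: 0.0152
```

```bash
python3 w.py .5155 -.178 .275 108.5
```

```text
t 11.45 p [ 0.5157 -0.1788  0.2752] yaw 114.1922183733763 j [-30.9  35.   99.9   0.   45.1 -55.1] F [-0.9  0.5  5.8] T [ 0.45  0.22 -0.09] w 0.015180324781548507
shift u [0.021 0.004 0.005] turn u [0.003 0.    0.949]
```

Now I'll creep to the stop, watching the torque about z.

Call:
{"op": "play_rows", "data": {
  "plan": "0 0 0 0 0 0.25;0 0 0 0 0 0.25;0 0 0 0 0 0;0 0 0 0 0 0"
}}

```text
t: 11.95
tcp_pos: [0.5157, -0.1788, 0.2751]
orientation: [[-0.362, 0.932, 0.0], [0.932, 0.362, 0.0], [0.0, 0.0, -1.0]]
wrist_force: [0.4, 2.0, 6.1]
gripper_width: 0.0157
```

```bash
python3 w.py .5155 -.178 .275 108.5
```

```text
t 11.95 p [ 0.5157 -0.1788  0.2751] yaw 111.21053390988048 j [-30.9  35.   99.9   0.   45.1 -52.1] F [0.4 2.  6.1] T [0.36 0.11 0.04] w 0.01566476681278333
shift u [0.019 0.003 0.003] turn u [ 0.002 -0.     0.452]
```

Call:
{"op": "play_rows", "data": {
  "plan": "0 0 0 0 0 0.2;0 0 0 0 0 0.2;0 0 0 0 0 0;0 0 0 0 0 0"
}}

```text
t: 12.45
tcp_pos: [0.5158, -0.1788, 0.275]
orientation: [[-0.322, 0.947, 0.001], [0.947, 0.322, 0.0], [-0.0, 0.001, -1.0]]
wrist_force: [0.8, 2.3, 5.4]
gripper_width: 0.0159
```

```bash
python3 w.py .5155 -.178 .275 108.5
```

```text
t 12.45 p [ 0.5158 -0.1788  0.275 ] yaw 108.79406602232345 j [-30.9  35.   99.9   0.   45.1 -49.7] F [0.8 2.3 5.4] T [0.57 0.01 0.11] w 0.015909607553258803
shift u [ 0.021 -0.002  0.001] turn u [0.007 0.001 0.049]
```

Call:
{"op": "play_rows", "data": {
  "plan": "0 0 0 0 0 0.2;0 0 0 0 0 0.2;0 0 0 0 0 0;0 0 0 0 0 0"
}}

```text
t: 12.95
tcp_pos: [0.5164, -0.1789, 0.275]
orientation: [[-0.282, 0.959, 0.003], [0.959, 0.282, -0.0], [-0.001, 0.002, -1.0]]
wrist_force: [3.5, 3.4, 3.0]
gripper_width: 0.0154
```

```bash
python3 w.py .5155 -.178 .275 108.5
```

```text
t 12.95 p [ 0.5164 -0.1789  0.275 ] yaw 106.36891338741022 j [-30.8  35.1  99.8   0.1  45.  -47.3] F [3.5 3.4 3. ] T [ 0.8  -0.65  0.25] w 0.015389112129775395
shift u [ 0.028 -0.016  0.001] turn u [ 0.023  0.012 -0.355]
```

Call:
{"op": "play_rows", "data": {
  "plan": "0 0 0 0 0 0.2;0 0 0 0 0 0;0 0 0 0 0 0"
}}

```text
t: 13.32
tcp_pos: [0.5165, -0.1788, 0.2751]
orientation: [[-0.264, 0.965, 0.003], [0.965, 0.264, -0.001], [-0.002, 0.002, -1.0]]
wrist_force: [4.1, 3.7, 2.5]
gripper_width: 0.0152
```

```bash
python3 w.py .5155 -.178 .275 108.5
```

```text
t 13.325 p [ 0.5165 -0.1788  0.2751] yaw 105.285261058998 j [-30.8  35.1  99.8   0.   45.  -46.1] F [4.1 3.7 2.5] T [ 0.8  -0.74  0.62] w 0.01517158250575466
shift u [ 0.026 -0.02   0.001] turn u [ 0.022  0.017 -0.536]
```

The torque about z is rising (0.1, 0.25, then 0.62 N m) at bar angle ≈ -73°. The lid is at its hard stop. Releasing.

Call:
{"op": "play_rows", "data": {
  "plan": "0 0 0 0 0 0;0 0 0 0 0 0;0 0 0 0 0 0;0 0 0 0 0 0;0 0 0 0 0 0;0 0 0 0 0 0",
  "hand": 1
}}

```text
t: 14.08
tcp_pos: [0.5156, -0.1789, 0.2749]
orientation: [[-0.262, 0.965, -0.0], [0.965, 0.262, -0.0], [-0.0, -0.0, -1.0]]
wrist_force: [-0.2, -1.6, 0.6]
gripper_width: 0.0856
```

Call:
{"op": "play_rows", "data": {
  "plan": "0 0 -0.3 0 0 0;0 0 -0.7 0 0 0;0 0 -0.9 0 0 0;0 0 -0.9 0 0 0;-0.5 0.5 -0.5 0 0 0;-1 0.8 0 0 0 0;-1 0.8 0 0 0 0;-1 0.8 0 0 0 0;-1 0.8 0 0 0 0;-1 0.8 0 0 0 0;0 0 0 0 0 0;0 0 0 0 0 0"
}}

```text
t: 15.58
tcp_pos: [0.7466, -0.3434, 0.4067]
orientation: [[-0.263, 0.965, -0.002], [0.965, 0.263, 0.001], [0.001, -0.001, -1.0]]
wrist_force: [0.9, 0.2, 0.7]
gripper_width: 0.0854
```

```bash
python3 w.py .5155 -.178 .275 108.5; python3 -c "
from h import *
d=grab('side','s5.png');grab('top','t5.png')
im=cv2.imread('pics/s5.png')[150:225,240:315];im2=cv2.imread('pics/t5.png')[125:200,215:290];cv2.imwrite('pics/s5c.png',np.hstack([cv2.resize(i,(400,400),interpolation=2) for i in(im2,im)]))"
```

```text
t 15.575 p [ 0.7466 -0.3434  0.4067] yaw 105.22012806196784 j [-32.5  47.3  46.9   0.   85.9 -47.7] F [0.9 0.2 0.7] T [-0.02 -0.01  0.01] w 0.08537686491564546
shift u [ 5.502 -4.485  3.305] turn u [-0.011 -0.015 -0.547]
```

View pics/s5c.png

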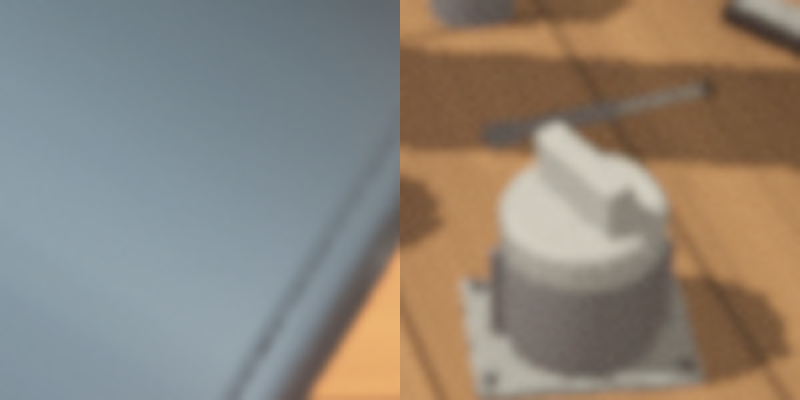

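View pics/t5.png

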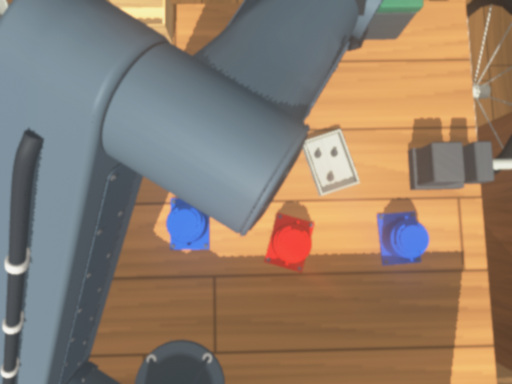

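The arm blocks the top view, so I'll move it aside to verify.

Call:
{"op": "play_rows", "data": {
  "plan": "0.5 -0.2 0 0 0 0;1 -0.2 0 0 0 0;1 -0.2 0 0 0 0;1 -0.2 0 0 0 0;1 -0.2 0 0 0 0;1 -0.2 0 0 0 0;1 -0.2 0 0 0 0;1 -0.2 0 0 0 0;1 -0.2 0 0 0 0;1 -0.2 0 0 0 0;1 -0.2 0 0 0 0;1 -0.2 0 0 0 0;1 -0.2 0 0 0 0;1 -0.2 0 0 0 0;1 -0.2 0 0 0 0;1 0 0 0 0 0;0.5 0 0 0 0 0;0 0 0 0 0 0"
}}

```text
t: 17.92
tcp_pos: [0.4615, 0.2431, 0.408]
orientation: [[-0.266, 0.964, 0.001], [0.964, 0.266, 0.0], [-0.0, 0.001, -1.0]]
wrist_force: [-0.1, -1.1, 0.2]
gripper_width: 0.0855
```

```bash
python3 -c "
from h import *
d=grab('side','s6.png');e=grab('top','t6.png')
im=cv2.imread('pics/s6.png')[150:225,240:315];im2=cv2.imread('pics/t6.png')[125:200,215:290];
def ov(d,im,x0,y0,z):
    S=400/75; im=cv2.resize(im,(400,400),interpolation=2); c=np.array([.5155,-.178]);a=np.radians(-71.5);u=np.array([np.cos(a),np.sin(a)]);w=np.array([-u[1],u[0]])
    q=[[*(c+l*u+k*w),z] for l,k in((.032,.008),(.032,-.008),(-.032,-.008),(-.032,.008))]
    p=np.int32([(proj(d,X)-[x0,y0]+.5)*S for X in q]); cv2.polylines(im,[p],True,(0,0,255),1); return im
cv2.imwrite('pics/s6c.png',np.hstack([ov(e,im2,215,125,.1305),ov(d,im,240,150,.1305)]))"
```

```text
(no output)
```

View pics/s6c.png

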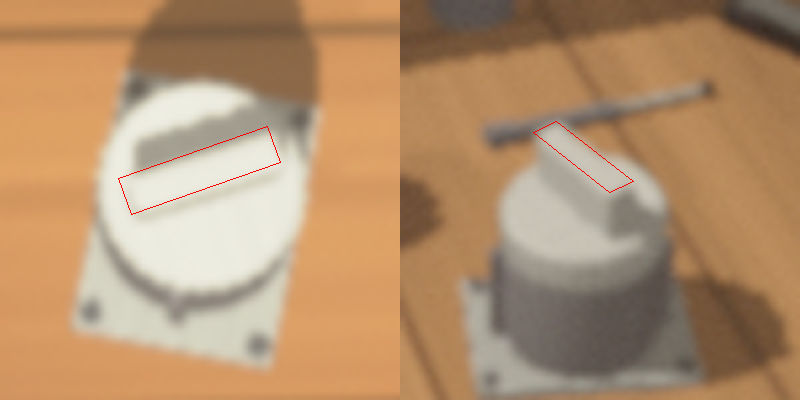

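View pics/t6.png

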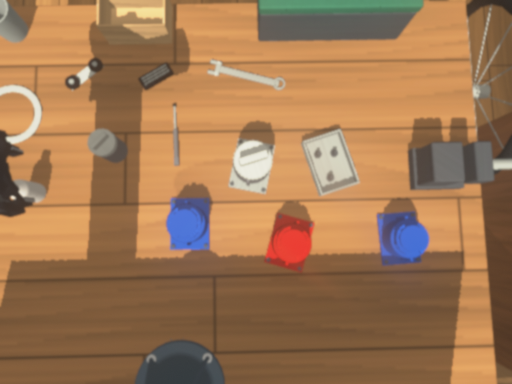

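With the predicted home pose (bar at -71.5°, top at 130.5 mm), the overlay lies on the bar in both views: about (252,160) in the top view and (276,180) in the side view. The slim pot is still at (106,145). Handing in.

```bash
python3 -c "
from h import *
s=bot.state();print(s['t'],np.abs(s['qvel']).max(),s['wrist_force']);print(bot.finish_job())"
```

```text
18.025 1.123600105586956 [ 0.44885355 -0.10519597 -0.69345073]
the job is handed in; nothing more can be done
None
```

The wide pot's lid is screwed home at its stop and released. I handed the job in at 18.0 s with the arm clear of everything.

- **What I did:** I gripped the bar and turned the lid back 33° until the bar pointed at the ribs. I then lowered it 10 mm into the thread with almost no resistance, and screwed it forward about 60° while following the 2 mm sink. I stopped when the torque about z climbed to about 0.6 N m, with the gripper about 3° past the expected stop angle. That is most likely the bar slipping slightly in the pads.
- **Last checks:** With the lid released, the expected home pose lay on the bar within about 1 px in both camera views. The slim pot looked unmoved in the top view. The largest wrist force I read was about 6 N. No check failed or disagreed.

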